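# Latch the polish tote and hold it tipped so the gel pots gather in one corner

### The arm

A 6-joint arm with a two-finger parallel gripper is mounted at the origin on the work surface. World frame = base frame: x ahead of the robot, y to its left, z up, the work surface at z = 0. Lengths are in mm, angles in rad, forces in N, time in s.
With the tool pointing down it reaches from about 300 to 825 mm from the base axis. Payload 5.4 kg.
Tool frame: the origin (TCP) lies at the very end of the fingers, on their centre line; the grasp point (between the pads) lies 19 mm behind it; z points along the fingers, y is the line along which they close (so a half turn about z gives the same grasp; the last joint's range is limited). The gripper opens to 92 mm and grips with 3 to 60 N. Pads are 20 mm wide; open, the fingers measure 128 mm over their backs; the gripper's body (75 mm by 189 mm) begins 69 mm behind the grasp point.
Start: joints at [0.912, 0.158, 1.597, -0, 1.386, -0.21], TCP at [249.491, 518.035, 214.601] pointing down, gripper open.
Joint ranges: [-2.91, 2.91], [-0.94, 2.29], [0.18, 2.7], [-1.29, 4.43], [0.17, 2.64], [-3, 3]. Speed limits (rad/s): [2.57, 2.57, 3.14, 3.14, 3.14, 3.14].

### API

Orientations are given as a unit quaternion [x, y, z, w].
In Python, from rig import * gives the robot as it stands.
- The arm moves only by the tool carry_out, never from a script. Its argument "series" is a list of rows, each a list of 7 numbers: the gripper's target within -1 to 1 (shut at 1, half-way at 0, fully open at -1), then the shift along the tool's x, y, z in cm, then the turn, a rotation vector about the tool's x, y, z in degrees. In form: [[claw, x, y, z, wx, wy, wz], ...]. A call has 1 to 12 rows; each row is the pose to reach, as a shift and turn from the pose commanded when the call began, along the tool's axes at that moment; what a row does not reach only later rows make up. A row lasts 1/10 s, in which the tool goes at most 50 mm and 8.59 degrees, less where a joint would pass 70% of its speed; a pose out of reach is approached as far as the arm can. A call with a gripper value outside its range is refused whole. The fingers move at their own pace and stop on an object; the grip force is fixed at half the most. Time passes only in rows, so rows that repeat a pose let the fingers close. It gives the time, the measured TCP pose, the force, the opening and the grip force at its end, in the units of the state.
- get_state(): the state, without advancing time (a new reading comes with each control period).
- capture(name): name is "side" or "top" or "wrist"; returns a dict with "image" (420x560x3 uint8, blue, green, red), "intrinsics" (3x3 intrinsics, pixels), "eye" and "rotation" of the camera in the world; the wrist camera has in their place "hand_eye" (4x4, takes a point from camera to tool coordinates, whose origin is the TCP and whose axes are the flange's). Camera axes: x right, y down, z forward; pixel columns grow to the right and rows downward; lengths in mm; the calibration is good to about 2 mm. The wrist camera is an equidistant fisheye: a pixel r from the principal point sees the ray r / f radians off the axis. A picture is of the moment at which its call begins: read the wrist's pose just before it. There is no depth.
- sign_off(): hands the job in; it is judged then, once.
The state is a dict: "t": time; "joint_positions": joint angles; "qd": joint speeds; "joint_torque": joint torques, N m; "tool_pos": TCP position; "eef_rot": TCP orientation; "contact_force": force on the tool from outside, world axes, zero at the start; "moment": the same for the moment, N m; "opening": opening from 0.0 (shut) to 1.0 (fully open); "finger_force": force on a finger pad.
Only numpy, scipy, OpenCV 4.12 (cv2) and the standard library are available. Lean on these libraries where they do the work, as an engineer would, in place of code of your own. Each camera call takes 0.05 s, during which the arm holds its last target. There are 200 camera calls.

### The job

I want to pick a gel pot out of the white tote while my other hand is busy. First, with the tote still standing level on the desk, swing its keeper bar down across the polish bottles until it snaps into its catch; then take hold of the tote and tip it up where it stands, without spilling or toppling anything, so that all three gel pots slide together into its cut-down corner. Finish still holding the tote tipped and steady like that, not leaning on any of the other things on the desk, which are to be left alone.

Things in the scene. Friction and masses are not known exactly. Their poses are not given: they have to be found in the camera images.
- tote: white perforated plastic polish tote, open on top, 160 (own x) x 220 (own y) mm, walls 4 mm, high rim 58 mm above the desk, 3 mm feet. Origin: centre of its underside at desk level; x to the back (bottle bay), y to the left end (hand grip), z up. With its contents 0.5 to 0.65 kg. Back 40 mm: bay of four cells, open to the front but for a 10 mm sill at x = 37 to 41 mm; dividers 30 mm high
- well (a point): middle of the floor of the tote's open well, in front of the sill, 7 mm above the desk: well x -76 to 37, y -106 to 106 mm in the tote's frame. Slick plastic: pots begin to slide at a slope of about 9 to 14 degrees and need about 20 to 25 to keep sliding along a wall
- tote_grip (a point): middle of the top bar of the tote's raised hand grip on its left end: bar 80 mm along the tote's x, 12 mm thick along its y (grasp across this), 20 mm high; at (12, 107, 96) mm in the tote's frame. Bar top 106 mm above the desk, open window 28 mm high below the bar
- pick_corner (a point): inner floor corner of the cut-down corner (front right), at (-76, -106, 7) mm in the tote's frame; outer bottom corner at (-80, -110, 3) mm. The front wall right of y = -20 mm and the right end in front of x = 0 are only 34 mm high
- keeper (a joint): angle of the steel keeper bar (rad): 0 = home in its catch, level along the tote's y, 40 mm above the desk, just in front of the bottles; grows as its free (right) end is raised, to 1.4. Stays where it is left (under 1 N at the tab moves it); in about the last 0.07 rad it snaps past a spring nub, which takes about 4 N down at the tab, and is then held
- keeper_hinge (a point): hinge of the keeper bar, at (37, 92, 40) mm in the tote's frame; axis along the tote's x
- keeper_tab (a point): middle of the upper face of the orange press tab (16 x 22 mm) near the bar's free end: 154 mm along the bar from the hinge, 7 mm above its axis; bar 7 mm thick, ending 27 mm beyond. Home, this face is 47 mm above the desk; the catch's nub is 25 mm and its post (56 mm high) 37 mm farther right; no bottle stands behind the tab
- cell_a (a point): floor of the bay's left cell, where polish_a stands
- cell_b (a point): floor of the bay's second cell, where polish_b stands
- cell_c (a point): floor of the bay's third cell, where polish_c stands
- polish_a: red polish bottle with black cap, 26 mm diameter, 74 mm high, standing in the bay; origin: centre of its underside; the keeper must hold it in its cell
- polish_b: pink polish bottle, same size, standing in the bay; origin: centre of its underside
- polish_c: purple polish bottle, same size, standing in the bay; origin: centre of its underside
- pot_yellow: small gel pot with yellow lid, 30 mm diameter, 18 mm high, 22 g, loose and upright in the well; origin: centre of its underside
- pot_blue: gel pot with blue lid, same size; origin: centre of its underside
- pot_green: gel pot with green lid, same size; origin: centre of its underside
- spray: clear spray bottle, 42 mm diameter, 135 mm high, standing on the desk beside the tote; origin: centre of its underside; leave alone
- pump: white pump bottle with black top, 52 mm diameter, 158 mm high, standing on the desk; origin: centre of its underside; leave alone
- brush_cup: white cup with brushes, 64 mm diameter, 75 mm high (brushes to 175 mm), on the desk; origin: centre of its underside; leave alone
- buffer: pink nail buffer block 95 x 26 x 26 mm lying on the desk; origin: centre of its underside; leave alone
- polish_spare: orange polish bottle with black cap, 26 mm diameter, 74 mm high, standing on the desk; origin: centre of its underside; leave alone

How it is judged (in metres and radians):
On the way:
1. the keeper bar is snapped home in its catch (below 0.03 rad) while the tote stands level (value of joint keeper below 0.03 rad and angle between tote's own z axis and vertical below 0.06 rad), for 0.2 s.
At the end, for the whole second after the job is handed in: Fingers hold the tote (over 1 N), steady at 0.25 to 0.9 rad from level, touching no other thing on the desk; keeper below 0.03 rad; pots at rest, flat, undersides within 92 mm of the pick corner, itself within 100 mm of its start; bay bottles within 20 mm and 0.35 rad of their cells (value of joint keeper below 0.03 rad and angle between tote's own z axis and vertical between 0.25 and 0.9 rad and contact force between the fingers and tote above 1 N and distance of pick_corner from where it was at the start of the episode below 0.1 m and linear speed of each of tote, pot_yellow, pot_blue, pot_green below 0.02 m/s and angular speed of tote below 0.2 rad/s and distance between each of pot_yellow, pot_blue, pot_green and pick_corner below 0.092 m and angle between the z axis of each of pot_yellow, pot_blue, pot_green, polish_a, polish_b, polish_c and the z axis of tote, either way round below 0.35 rad and distance between polish_a and cell_a below 0.02 m and distance between polish_b and cell_b below 0.02 m and distance between polish_c and cell_c below 0.02 m and contact force between tote and spray below 0.3 N and contact force between tote and pump below 0.3 N and contact force between tote and brush_cup below 0.3 N and contact force between tote and buffer below 0.3 N and contact force between tote and polish_spare below 0.3 N); the arm keeps its last pose, push and grip.
It fails at once if the tote is tipped (over 0.2 rad) while the keeper is open (angle between tote's own z axis and vertical above 0.2 rad and value of joint keeper above 0.08 rad).
It fails at once if a pot is spilled from the tote or lifted out of it (z of any of pot_yellow, pot_blue, pot_green in the frame of tote above 0.06 m or z of any of pot_yellow, pot_blue, pot_green in the frame of tote below -0.02 m).
It fails at once if a bottle in the bay topples or leaves its cell (angle between the z axis of any of polish_a, polish_b, polish_c and the z axis of tote, either way round above 0.6 rad or distance between polish_a and cell_a above 0.035 m or distance between polish_b and cell_b above 0.035 m or distance between polish_c and cell_c above 0.035 m).
It fails at once if one of the other things on the desk is moved by more than 30 mm or toppled (distance of any of spray, pump, brush_cup, buffer, polish_spare from where it was at the start of the episode above 0.03 m or angle between any of spray, pump, brush_cup, buffer, polish_spare's own z axis and vertical above 0.4 rad).
It also fails if it takes over 54 s, if anything falls off the work surface, if the arm or the gripper's body presses on something with over 40 N, if the wrist force passes 120 N, or if a joint passes its speed limit or range.

## Working session

There is one attempt and no reset: what is moved stays moved. The work goes in short steps, Python scripts to look and compute and a tool call to move; the robot and the scene stay as the last step left them, time stands still between calls to the robot, and variables do not carry over. Pictures are saved under pics/ and viewed, at most 10 in all, crops included, and the job is handed in when it is done.

Besides the shell and the picture viewer there is one more tool, called after "Emit:" as name(argument=value, ...), one argument or row to a line, values as JSON. carry_out: Moves the arm, as the interface text tells. Its arguments: {"type":"object","properties":{"series":{"type":"array","items":{"type":"array","items":{"type":"number"}}}},"required":["series"]}

```bash
mkdir -p pics; python3 - <<'E'
from rig import *
import cv2,pickle
s=get_state();print(s)
for n in("side","top"):
    c=capture(n);cv2.imwrite(f"pics/{n}0.png",c["image"]);pickle.dump(c,open(n+".pkl","wb"));print(n,c["intrinsics"],c["eye"],c["rotation"])
E
```

```text
{'t': 0.0, 'joint_positions': array([ 9.11880224e-01,  1.59057981e-01,  1.59824403e+00, -8.67074704e-06,
        1.38618831e+00, -2.10061422e-01]), 'qd': array([ 8.48953561e-05, -4.32014369e-04,  7.46820144e-04,  5.82743145e-04,
       -1.48625001e-03,  1.34509746e-03]), 'joint_torque': array([ 1.04881947e-04, -3.85566723e+01, -3.22111881e+01,  7.01741735e-02,
        3.75678751e-02, -8.80953849e-05]), 'tool_pos': array([249.11734166, 517.53069128, 213.60799693]), 'eef_rot': array([ 2.22547221e-01,  9.74921450e-01, -8.62467288e-04, -3.95543616e-04]), 'contact_force': array([-0.02859806,  0.05335024, -0.7020114 ]), 'moment': array([ 0.04086518,  0.02389561, -0.01353995]), 'finger_force': 0.0, 'opening': 0.9999129796493409}
side [[533.63060293   0.         268.25793443]
 [  0.         533.63060293 206.37576824]
 [  0.           0.           1.        ]] [  389.10345545 -1026.06147305  1132.254094  ] [ 0.92390559 -0.0614909   0.02079021 -0.37707438]
top [[468.09101262   0.         273.79319745]
 [  0.         468.09101262 206.56622079]
 [  0.           0.           1.        ]] [ 344.44192508    6.37055331 1156.34996689] [ 0.71234147 -0.69749189  0.05509454 -0.05512968]
```

View pics/top0.png

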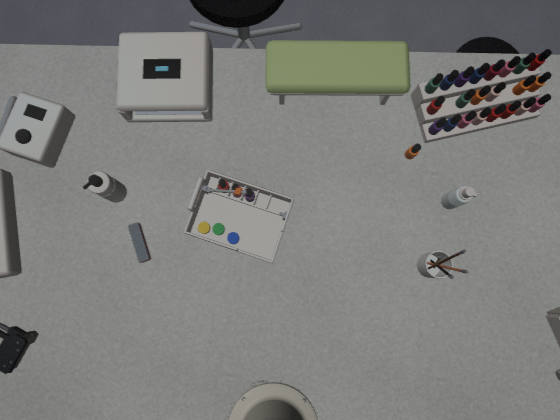

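View pics/side0.png

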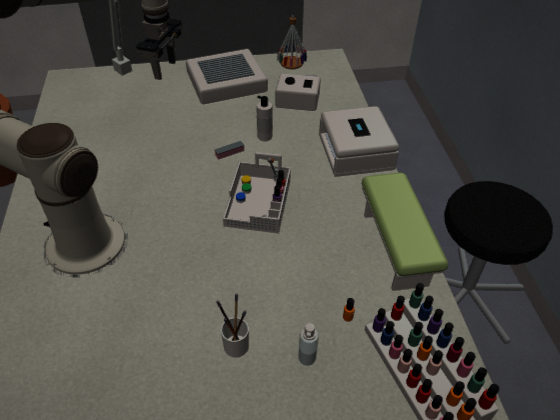

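The top view shows the tote with its grip at about (195,195) and the pots at (204,228), (219,229) and (233,238). The pump (105,187), buffer (139,242), spare (412,152), spray (458,198) and cup (438,265) are well clear of it. I'll enlarge the tote.

```bash
python3 - <<'E'
import cv2,numpy as np
a=cv2.imread("pics/top0.png")[160:270,175:305];b=cv2.imread("pics/side0.png")[140:240,215:300]
cv2.imwrite("pics/c1.png",cv2.resize(a,None,fx=6,fy=5.4,interpolation=cv2.INTER_CUBIC)) if 0 else cv2.imwrite("pics/c1.png",cv2.resize(a,None,fx=5,fy=5,interpolation=cv2.INTER_CUBIC))
cv2.imwrite("pics/c2.png",cv2.resize(b,None,fx=6,fy=6,interpolation=cv2.INTER_CUBIC))
E
```

```text
(no output)
```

View pics/c1.png

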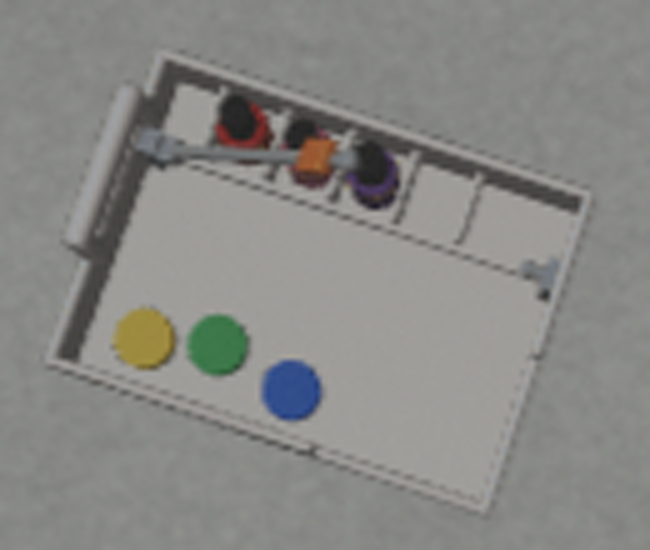

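View pics/c2.png

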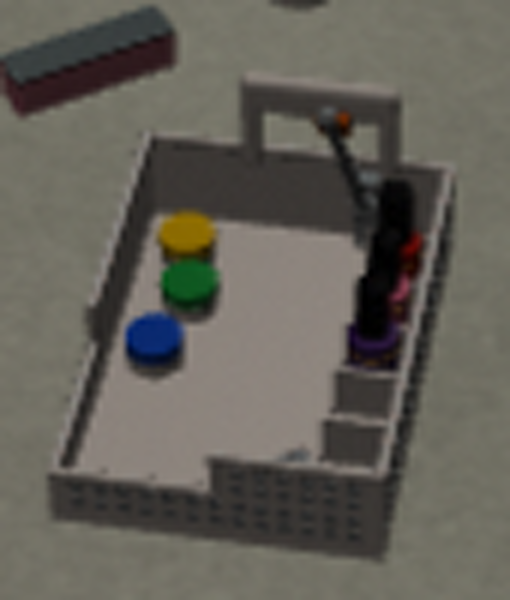

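The crops show the tote corners, grip bar and raised keeper with its orange tab clearly (top px ≈ (238,191), side px ≈ (272,160)). Next I'll fit the pose.

```bash
cat >h.py <<'E'
import numpy as np,pickle
from scipy.spatial.transform import Rotation as R
from scipy.optimize import least_squares
C={n:pickle.load(open(n+".pkl","rb")) for n in("side","top")}
def proj(n,P):
    c=C[n];q=R.from_quat(c["rotation"]).inv().apply(np.atleast_2d(P)-c["eye"])
    uv=q@c["intrinsics"].T;return uv[:,:2]/uv[:,2:]
def ray_at(n,uv,z):
    c=C[n];d=R.from_quat(c["rotation"]).apply(np.linalg.inv(c["intrinsics"])@[*uv,1]);return c["eye"]+d*(z-c["eye"][2])/d[2]
E
python3 - <<'E'
from h import *
top=[((80,110,58),(162,55)),((80,-110,58),(592,195)),((-80,-110,34),(487,512)),((-80,110,58),(48,362))]
side=[((-80,-110,3),(55,517)),((80,-110,58),(385,475)),((-80,110,58),(150,135)),((80,110,58),(455,170)),((-28,110,106),(243,75)),((52,110,106),(402,95))]
P={"top":(np.array([p for p,_ in top],float),np.array([u for _,u in top])/5+[175,160]),"side":(np.array([p for p,_ in side],float),np.array([u for _,u in side])/6+[215,140])}
tab={"top":np.array([316,153])/5+[175,160],"side":np.array([343,121])/6+[215,140]}
w=lambda v,p:R.from_euler("z",v[2]).apply(p)+[v[0],v[1],0]
def tabp(k,s=154,h=7): return np.array([37,92-s*np.cos(k)+h*np.sin(k),40+s*np.sin(k)+h*np.cos(k)])
def f(v,full=1):
    r=[(proj(n,w(v,P[n][0]))-P[n][1]).ravel() for n in P]
    r+=[(proj(n,w(v,tabp(v[3]))[None])-tab[n][None]).ravel() for n in tab]
    return np.concatenate(r)
s=least_squares(f,[450,50,-.3,.8]);v=s.x;print(v,np.degrees(v[2]));print(s.fun.round(1).reshape(-1,2).tolist())
for nm,p in dict(grip=(12,107,96),pick=(-76,-106,7),cornr=(-80,-110,3),hinge=(37,92,40)).items():print(nm,w(v,np.array(p,float)).round(1))
print("tab now",w(v,tabp(v[3])).round(1));print("tab home",w(v,tabp(0)).round(1))
for nm,u in dict(pump=(108,190),buf=(139,242),yellow=(204,227.5)).items():print(nm,ray_at("top",u,25))
np.save("tote.npy",v)
E
```

```text
[ 4.95466733e+02  8.88685675e+01 -3.05776379e-01  9.48846904e-01] -17.51969598368876
[[0.0, -1.8], [0.9, -0.9], [0.3, 0.1], [-0.4, -0.5], [-0.6, 0.4], [-0.2, 1.2], [-1.0, -0.4], [-0.2, -0.4], [-0.2, -0.7], [-0.3, -1.1], [-0.1, -0.2], [-1.4, -0.0]]
grip [539.1 187.3  96. ]
pick [391.1  10.7   7. ]
cornr [386.1   8.1   3. ]
hinge [558.4 165.5  40. ]
tab now [533.1  85.3 169.2]
tab home [512.1  18.6  47. ]
pump [555.00213092 416.75323121  25.        ]
buf [428.84074285 332.17843911  25.        ]
yellow [467.35856415 176.71384419  25.        ]
```

```bash
cat >>h.py <<'E'
import sys,os,json
V=np.load("tote.npy"); QT=R.from_euler("z",V[2]); T0=np.array([V[0],V[1],0])
w=lambda p:QT.apply(np.array(p,float))+T0
inv=lambda P:QT.inv().apply(np.array(P)-T0)
def tabp(k,s=154,h=7): return np.array([37,92-s*np.cos(k)+h*np.sin(k),40+s*np.sin(k)+h*np.cos(k)])
DOWN=R.from_matrix(np.array([QT.apply([-1,0,0]),QT.apply([0,1,0]),[0,0,-1]]).T)
def cmd():
    d=json.load(open("cmd.json"));return np.array(d[0]),R.from_quat(d[1])
def plan(way):
    """way: (claw,pos,rot) per row; prints rows in calls of 12, saves commanded pose"""
    p,q=cmd()
    for i in range(0,len(way),12):
        rows=[]
        for c,P,Q in way[i:i+12]:
            rows.append([c,*(q.inv().apply(P-p)/10).round(1),*np.degrees((q.inv()*Q).as_rotvec()).round(1)])
        rows=[[round(float(x),2)+0 for x in r] for r in rows]
        print(json.dumps(rows))
        r=rows[-1];p,q=p+q.apply(np.array(r[1:4])*10),q*R.from_rotvec(np.radians(r[4:]))
    json.dump([list(p),list(q.as_quat())],open("cmd.json","w"))
def lerp(a,b,n): return [a+(b-a)*(i+1)/n for i in range(n)]
E
python3 - <<'E'
from h import *
for nm,u,z in [("a",(242,108),74),("b",(300,130),74),("c",(373,158),74),("yel",(145,338),25),("green",(218,344),25),("blue",(291,390),25)]:
    print(nm,inv(ray_at("top",np.array(u)/5+[175,160],z)).round(0))
json.dump([[249.491,518.035,214.601],[.2225472,.97492145,0,0]],open("cmd.json","w"))
p,q=cmd()
k=V[3]
def tp(k): t=tabp(k);return w([36,t[1]+18*k/.95,t[2]])
a=tp(k);up=a.copy();up[2]=215
way=[(1,P,DOWN) for P in lerp(p,up,14)]+[(1,up,DOWN)]*2
b=a.copy();b[2]+=6
way+=[(1,P,DOWN) for P in lerp(up,b,8)]
plan(way)
E
```

```text
a [61. 61. 74.]
b [60. 31. 74.]
c [58. -6. 74.]
yel [-53.  75.  25.]
green [-45.  41.  25.]
blue [-55.  -0.  25.]
[[1.0, -3.1, -1.8, 0.0, 0.0, 0.0, -8.2], [1.0, -6.3, -3.6, 0.0, 0.0, 0.0, -8.2], [1.0, -9.4, -5.3, 0.0, 0.0, 0.0, -8.2], [1.0, -12.6, -7.1, 0.0, 0.0, 0.0, -8.2], [1.0, -15.7, -8.9, 0.0, 0.0, 0.0, -8.2], [1.0, -18.8, -10.7, 0.0, 0.0, 0.0, -8.2], [1.0, -22.0, -12.5, 0.0, 0.0, 0.0, -8.2], [1.0, -25.1, -14.2, 0.0, 0.0, 0.0, -8.2], [1.0, -28.3, -16.0, 0.0, 0.0, 0.0, -8.2], [1.0, -31.4, -17.8, 0.0, 0.0, 0.0, -8.2], [1.0, -34.6, -19.6, 0.0, 0.0, 0.0, -8.2], [1.0, -37.7, -21.4, 0.0, 0.0, 0.0, -8.2]]
[[1.0, -2.9, -2.2, 0.0, 0.0, 0.0, 0.0], [1.0, -5.7, -4.4, 0.0, 0.0, 0.0, 0.0], [1.0, -5.7, -4.4, 0.0, 0.0, 0.0, 0.0], [1.0, -5.7, -4.4, 0.0, 0.0, 0.0, 0.0], [1.0, -5.7, -4.4, 0.5, 0.0, 0.0, 0.0], [1.0, -5.7, -4.4, 1.0, 0.0, 0.0, 0.0], [1.0, -5.7, -4.4, 1.5, 0.0, 0.0, 0.0], [1.0, -5.7, -4.4, 1.9, 0.0, 0.0, 0.0], [1.0, -5.7, -4.4, 2.4, 0.0, 0.0, 0.0], [1.0, -5.7, -4.4, 2.9, 0.0, 0.0, 0.0], [1.0, -5.7, -4.4, 3.4, 0.0, 0.0, 0.0], [1.0, -5.7, -4.4, 3.9, 0.0, 0.0, 0.0]]
```

Emit:
carry_out(
  series=[
    [1.0, -3.1, -1.8, 0.0, 0.0, 0.0, -8.2],
    [1.0, -6.3, -3.6, 0.0, 0.0, 0.0, -8.2],
    [1.0, -9.4, -5.3, 0.0, 0.0, 0.0, -8.2],
    [1.0, -12.6, -7.1, 0.0, 0.0, 0.0, -8.2],
    [1.0, -15.7, -8.9, 0.0, 0.0, 0.0, -8.2],
    [1.0, -18.8, -10.7, 0.0, 0.0, 0.0, -8.2],
    [1.0, -22.0, -12.5, 0.0, 0.0, 0.0, -8.2],
    [1.0, -25.1, -14.2, 0.0, 0.0, 0.0, -8.2],
    [1.0, -28.3, -16.0, 0.0, 0.0, 0.0, -8.2],
    [1.0, -31.4, -17.8, 0.0, 0.0, 0.0, -8.2],
    [1.0, -34.6, -19.6, 0.0, 0.0, 0.0, -8.2],
    [1.0, -37.7, -21.4, 0.0, 0.0, 0.0, -8.2],
  ],
)

```text
t: 1.3
tool_pos: [496.7, 160.3, 214.2]
eef_rot: [0.152, 0.988, -0.0, -0.0]
contact_force: [-0.5, 0.7, 0.1]
opening: 0.003
finger_force: 0.0
```

Emit:
carry_out(
  series=[
    [1.0, -2.9, -2.2, 0.0, 0.0, 0.0, 0.0],
    [1.0, -5.7, -4.4, 0.0, 0.0, 0.0, 0.0],
    [1.0, -5.7, -4.4, 0.0, 0.0, 0.0, 0.0],
    [1.0, -5.7, -4.4, 0.0, 0.0, 0.0, 0.0],
    [1.0, -5.7, -4.4, 0.5, 0.0, 0.0, 0.0],
    [1.0, -5.7, -4.4, 1.0, 0.0, 0.0, 0.0],
    [1.0, -5.7, -4.4, 1.5, 0.0, 0.0, 0.0],
    [1.0, -5.7, -4.4, 1.9, 0.0, 0.0, 0.0],
    [1.0, -5.7, -4.4, 2.4, 0.0, 0.0, 0.0],
    [1.0, -5.7, -4.4, 2.9, 0.0, 0.0, 0.0],
    [1.0, -5.7, -4.4, 3.4, 0.0, 0.0, 0.0],
    [1.0, -5.7, -4.4, 3.9, 0.0, 0.0, 0.0],
  ],
)

```text
t: 2.5
tool_pos: [537.4, 102.5, 175.2]
eef_rot: [0.152, 0.988, 0.0, -0.0]
contact_force: [-0.2, 0.1, -0.4]
opening: 0.006
finger_force: 0.0
```

```bash
python3 - <<'E'
from h import *
from rig import *
import cv2
s=get_state();p,q=cmd();print(s["t"],s["tool_pos"],p,np.degrees((R.from_quat(s["eef_rot"]).inv()*q).as_rotvec()),s["contact_force"],s["opening"])
W=capture("wrist")["image"];S=capture("side")["image"][130:240,200:310]
cv2.imwrite("pics/v1.png",np.hstack([cv2.resize(W,(400,300)),cv2.resize(S,(300,300),interpolation=cv2.INTER_CUBIC)]))
def tp(k): t=tabp(k);return w([36,t[1]+18*k/.95,t[2]-3])
way=[(1,tp(k),DOWN) for k in lerp(V[3],.12,24)]
plan(way)
E
```

```text
2.5 [537.41493471 102.53954609 175.15520532] [537.39874128 102.52388898 175.601     ] [ 0.00141182 -0.00256826  0.00116143] [-0.18737511  0.1183455  -0.41767353] 0.005571898564262761
[[1.0, 0.0, -0.5, 1.2, 0.0, 0.0, 0.0], [1.0, 0.0, -1.0, 1.5, 0.0, 0.0, 0.0], [1.0, 0.0, -1.5, 1.9, 0.0, 0.0, 0.0], [1.0, 0.0, -1.9, 2.2, 0.0, 0.0, 0.0], [1.0, 0.0, -2.4, 2.6, 0.0, 0.0, 0.0], [1.0, 0.0, -2.8, 2.9, 0.0, 0.0, 0.0], [1.0, 0.0, -3.3, 3.3, 0.0, 0.0, 0.0], [1.0, 0.0, -3.7, 3.7, 0.0, 0.0, 0.0], [1.0, 0.0, -4.1, 4.1, 0.0, 0.0, 0.0], [1.0, 0.0, -4.5, 4.5, 0.0, 0.0, 0.0], [1.0, 0.0, -4.9, 5.0, 0.0, 0.0, 0.0], [1.0, 0.0, -5.2, 5.4, 0.0, 0.0, 0.0]]
[[1.0, 0.0, -0.4, 0.5, 0.0, 0.0, 0.0], [1.0, 0.0, -0.7, 0.9, 0.0, 0.0, 0.0], [1.0, 0.0, -1.0, 1.4, 0.0, 0.0, 0.0], [1.0, 0.0, -1.3, 1.9, 0.0, 0.0, 0.0], [1.0, 0.0, -1.6, 2.4, 0.0, 0.0, 0.0], [1.0, 0.0, -1.9, 2.8, 0.0, 0.0, 0.0], [1.0, 0.0, -2.2, 3.3, 0.0, 0.0, 0.0], [1.0, 0.0, -2.4, 3.9, 0.0, 0.0, 0.0], [1.0, 0.0, -2.6, 4.4, 0.0, 0.0, 0.0], [1.0, 0.0, -2.8, 4.9, 0.0, 0.0, 0.0], [1.0, 0.0, -3.0, 5.4, 0.0, 0.0, 0.0], [1.0, 0.0, -3.1, 5.9, 0.0, 0.0, 0.0]]
```

View pics/v1.png

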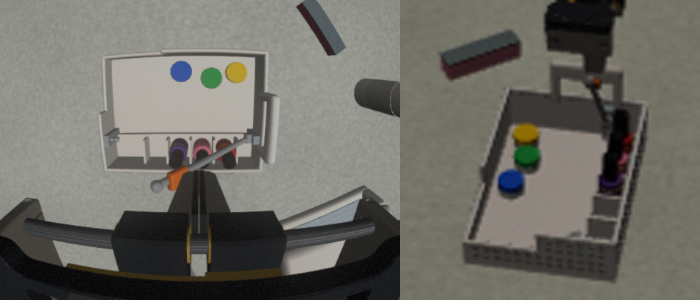

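The fingertip (wrist px (198,172)) sits over the bar just hinge-side of the tab (177,180). Now I'll swing the bar down.

Emit:
carry_out(
  series=[
    [1.0, 0.0, -0.5, 1.2, 0.0, 0.0, 0.0],
    [1.0, 0.0, -1.0, 1.5, 0.0, 0.0, 0.0],
    [1.0, 0.0, -1.5, 1.9, 0.0, 0.0, 0.0],
    [1.0, 0.0, -1.9, 2.2, 0.0, 0.0, 0.0],
    [1.0, 0.0, -2.4, 2.6, 0.0, 0.0, 0.0],
    [1.0, 0.0, -2.8, 2.9, 0.0, 0.0, 0.0],
    [1.0, 0.0, -3.3, 3.3, 0.0, 0.0, 0.0],
    [1.0, 0.0, -3.7, 3.7, 0.0, 0.0, 0.0],
    [1.0, 0.0, -4.1, 4.1, 0.0, 0.0, 0.0],
    [1.0, 0.0, -4.5, 4.5, 0.0, 0.0, 0.0],
    [1.0, 0.0, -4.9, 5.0, 0.0, 0.0, 0.0],
    [1.0, 0.0, -5.2, 5.4, 0.0, 0.0, 0.0],
  ],
)

```text
t: 3.8
tool_pos: [521.6, 52.6, 121.1]
eef_rot: [0.152, 0.988, -0.0, -0.0]
contact_force: [0.2, 1.0, -0.1]
opening: 0.006
finger_force: 0.1
```

Emit:
carry_out(
  series=[
    [1.0, 0.0, -0.4, 0.5, 0.0, 0.0, 0.0],
    [1.0, 0.0, -0.7, 0.9, 0.0, 0.0, 0.0],
    [1.0, 0.0, -1.0, 1.4, 0.0, 0.0, 0.0],
    [1.0, 0.0, -1.3, 1.9, 0.0, 0.0, 0.0],
    [1.0, 0.0, -1.6, 2.4, 0.0, 0.0, 0.0],
    [1.0, 0.0, -1.9, 2.8, 0.0, 0.0, 0.0],
    [1.0, 0.0, -2.2, 3.3, 0.0, 0.0, 0.0],
    [1.0, 0.0, -2.4, 3.9, 0.0, 0.0, 0.0],
    [1.0, 0.0, -2.6, 4.4, 0.0, 0.0, 0.0],
    [1.0, 0.0, -2.8, 4.9, 0.0, 0.0, 0.0],
    [1.0, 0.0, -3.0, 5.4, 0.0, 0.0, 0.0],
    [1.0, 0.0, -3.1, 5.9, 0.0, 0.0, 0.0],
  ],
)

```text
t: 5.0
tool_pos: [512.4, 23.2, 62.2]
eef_rot: [0.152, 0.988, -0.0, -0.0]
contact_force: [0.0, 0.5, 0.5]
opening: 0.008
finger_force: 0.1
```

```bash
python3 - <<'E'
from h import *
from rig import *
import cv2
s=get_state();p,q=cmd();print(s["t"],s["tool_pos"],p,inv(p),s["contact_force"],s["opening"])
cv2.imwrite("pics/v2.png",np.hstack([cv2.resize(capture("wrist")["image"][60:290,100:420],(480,345)),cv2.resize(capture("side")["image"][130:240,200:310],(300,345),interpolation=cv2.INTER_CUBIC)]))
E
```

```text
5.0 [512.40350789  23.19467834  62.19820733] [512.4161425   23.37295874  62.601     ] [ 35.87956681 -57.35515606  62.601     ] [0.0265008  0.50065432 0.52191527] 0.007914572968428733
```

View pics/v2.png

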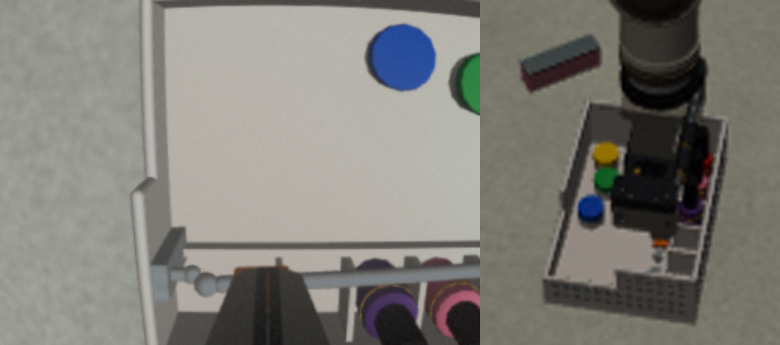

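The bar is nearly down. The fingers are on the tab and the bar's ball end, at (205,284), is next to the catch. Now I'll press it home.

Emit:
carry_out(
  series=[
    [1, 0, -0.1, 0.4, 0, 0, 0],
    [1, 0, -0.2, 0.8, 0, 0, 0],
    [1, 0, -0.3, 1.1, 0, 0, 0],
    [1, 0, -0.4, 1.3, 0, 0, 0],
    [1, 0, -0.4, 1.5, 0, 0, 0],
    [1, 0, -0.4, 1.6, 0, 0, 0],
    [1, 0, -0.4, 1.7, 0, 0, 0],
    [1, 0, -0.4, 1.8, 0, 0, 0],
    [1, 0, -0.4, 1.9, 0, 0, 0],
    [1, 0, -0.4, 2.0, 0, 0, 0],
    [1, 0, -0.4, 2.0, 0, 0, 0],
  ],
)

```text
t: 6.2
tool_pos: [511.9, 19.0, 45.5]
eef_rot: [0.152, 0.988, -0.001, -0.0]
contact_force: [-9.7, 0.5, 23.5]
opening: 0.003
finger_force: 11.8
```

```bash
python3 - <<'E'
from h import *
p,q=cmd();q0=q
p=p+q.apply([0,-4,20])
json.dump([list(p),list(q.as_quat())],open("cmd.json","w"))
u=p.copy();u[2]=200
g=w([28,107,0]);gu=g.copy();gu[2]=200;gd=g.copy();gd[2]=120
plan([(1,P,DOWN) for P in lerp(p,u,5)]+[(-.2,P,DOWN) for P in lerp(u,gu,5)]+[(-.2,gu,DOWN)]*2+[(-.2,P,DOWN) for P in lerp(gu,gd,4)]+[(-.2,gd,DOWN)]*2)
E
```

```text
[[1.0, 0.0, 0.0, -3.1, 0.0, 0.0, 0.0], [1.0, 0.0, 0.0, -6.3, 0.0, 0.0, 0.0], [1.0, 0.0, 0.0, -9.4, 0.0, 0.0, 0.0], [1.0, 0.0, 0.0, -12.6, 0.0, 0.0, 0.0], [1.0, 0.0, 0.0, -15.7, 0.0, 0.0, 0.0], [-0.2, 0.2, 3.4, -15.7, 0.0, 0.0, 0.0], [-0.2, 0.3, 6.7, -15.7, 0.0, 0.0, 0.0], [-0.2, 0.5, 10.1, -15.7, 0.0, 0.0, 0.0], [-0.2, 0.6, 13.5, -15.7, 0.0, 0.0, 0.0], [-0.2, 0.8, 16.8, -15.7, 0.0, 0.0, 0.0], [-0.2, 0.8, 16.8, -15.7, 0.0, 0.0, 0.0], [-0.2, 0.8, 16.8, -15.7, 0.0, 0.0, 0.0]]
[[-0.2, 0.0, 0.0, 2.0, 0.0, 0.0, 0.0], [-0.2, 0.0, 0.0, 4.0, 0.0, 0.0, 0.0], [-0.2, 0.0, 0.0, 6.0, 0.0, 0.0, 0.0], [-0.2, 0.0, 0.0, 8.0, 0.0, 0.0, 0.0], [-0.2, 0.0, 0.0, 8.0, 0.0, 0.0, 0.0], [-0.2, 0.0, 0.0, 8.0, 0.0, 0.0, 0.0]]
```

Emit:
carry_out(
  series=[
    [1.0, 0.0, 0.0, -3.1, 0.0, 0.0, 0.0],
    [1.0, 0.0, 0.0, -6.3, 0.0, 0.0, 0.0],
    [1.0, 0.0, 0.0, -9.4, 0.0, 0.0, 0.0],
    [1.0, 0.0, 0.0, -12.6, 0.0, 0.0, 0.0],
    [1.0, 0.0, 0.0, -15.7, 0.0, 0.0, 0.0],
    [-0.2, 0.2, 3.4, -15.7, 0.0, 0.0, 0.0],
    [-0.2, 0.3, 6.7, -15.7, 0.0, 0.0, 0.0],
    [-0.2, 0.5, 10.1, -15.7, 0.0, 0.0, 0.0],
    [-0.2, 0.6, 13.5, -15.7, 0.0, 0.0, 0.0],
    [-0.2, 0.8, 16.8, -15.7, 0.0, 0.0, 0.0],
    [-0.2, 0.8, 16.8, -15.7, 0.0, 0.0, 0.0],
    [-0.2, 0.8, 16.8, -15.7, 0.0, 0.0, 0.0],
  ],
)

```text
t: 7.4
tool_pos: [553.8, 182.2, 199.0]
eef_rot: [0.152, 0.988, -0.001, -0.001]
contact_force: [-1.3, -0.8, 0.2]
opening: 0.584
finger_force: 0.0
```

Emit:
carry_out(
  series=[
    [-0.2, 0.0, 0.0, 2.0, 0.0, 0.0, 0.0],
    [-0.2, 0.0, 0.0, 4.0, 0.0, 0.0, 0.0],
    [-0.2, 0.0, 0.0, 6.0, 0.0, 0.0, 0.0],
    [-0.2, 0.0, 0.0, 8.0, 0.0, 0.0, 0.0],
    [-0.2, 0.0, 0.0, 8.0, 0.0, 0.0, 0.0],
    [-0.2, 0.0, 0.0, 8.0, 0.0, 0.0, 0.0],
  ],
)

```text
t: 8.0
tool_pos: [554.0, 181.2, 119.8]
eef_rot: [0.153, 0.988, -0.0, -0.0]
contact_force: [0.3, -0.7, 0.2]
opening: 0.601
finger_force: 0.0
```

```bash
python3 - <<'E'
from h import *
from rig import *
import cv2
s=get_state();p,q=cmd();print(s["t"],s["tool_pos"],p,inv(p),s["contact_force"],s["opening"])
cv2.imwrite("pics/v3.png",np.hstack([cv2.resize(capture("wrist")["image"],(480,360)),cv2.resize(capture("side")["image"][130:240,200:310],(320,360),interpolation=cv2.INTER_CUBIC)]))
E
```

```text
8.0 [554.01636169 181.19079128 119.78346725] [554.1503444  182.17552922 119.601     ] [ 27.8729517  106.64452112 119.601     ] [ 0.26959154 -0.70223181  0.21199366] 0.6013727964228562
```

View pics/v3.png

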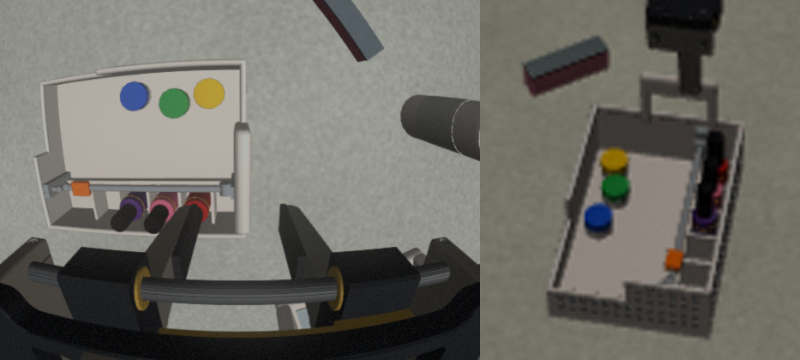

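The keeper lies level in its catch, with the orange tab at wrist px (80,188). Before descending I'll check the fingers against the grip bar.

```bash
python3 - <<'E'
from h import *
from rig import *
import cv2
s=get_state();c=capture("wrist");K=c["intrinsics"];H=c["hand_eye"];q=R.from_quat(s["eef_rot"])
def pw(P):
    t=q.inv().apply(P-s["tool_pos"]);x=np.linalg.inv(H)@[*t,1];a=np.arctan2(np.hypot(x[0],x[1]),x[2]);u=np.array(x[:2])/np.hypot(x[0],x[1])*a*K[0,0]
    return (u+K[:2,2])
im=c["image"].copy()
for p in [(-28,101,106),(-28,113,106),(52,101,106),(52,113,106),(28,107,106),(-80,110,58),(-80,-110,34),(80,110,58),(80,-110,58)]:
    u=pw(w(p));print(p,u.round(0));cv2.circle(im,tuple(int(x) for x in u.round()),2,(0,0,255),-1)
cv2.imwrite("pics/v4.png",cv2.resize(im[50:300,20:360],(800,588)))
E
```

```text
(-28, 101, 106) [269. 151.]
(-28, 113, 106) [290. 151.]
(52, 101, 106) [270. 275.]
(52, 113, 106) [289. 275.]
(28, 107, 106) [280. 242.]
(-80, 110, 58) [284.  70.]
(-80, -110, 34) [46. 95.]
(80, 110, 58) [283. 276.]
(80, -110, 58) [ 56. 264.]
```

View pics/v4.png

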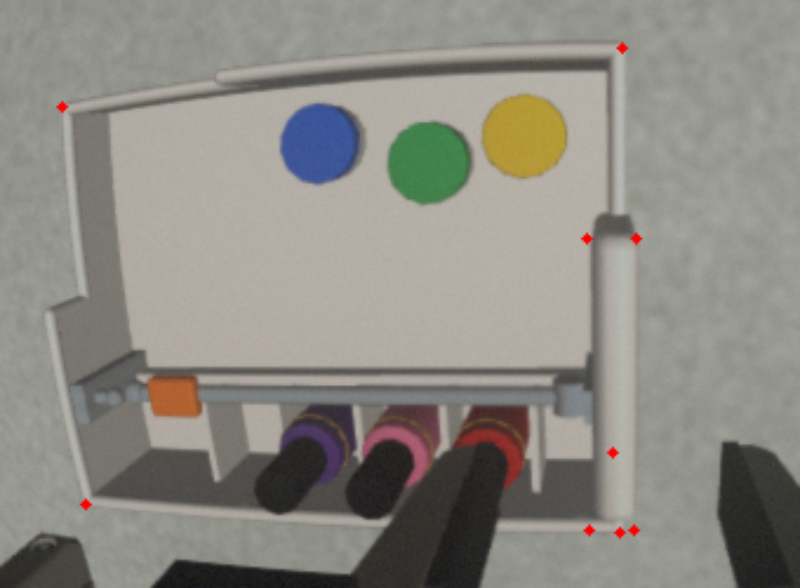

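The projected tote model matches the picture within about 2 mm, so I can descend and grip.

Emit:
carry_out(
  series=[
    [-0.2, 0, 0, 1.1, 0, 0, 0],
    [-0.2, 0, 0, 2.2, 0, 0, 0],
    [-0.2, 0, 0, 3.2, 0, 0, 0],
    [-0.2, 0, 0, 4.2, 0, 0, 0],
    [-0.2, 0, 0, 4.2, 0, 0, 0],
    [1, 0, 0, 4.2, 0, 0, 0],
    [1, 0, 0, 4.2, 0, 0, 0],
    [1, 0, 0, 4.2, 0, 0, 0],
    [1, 0, 0, 4.2, 0, 0, 0],
    [1, 0, 0, 4.2, 0, 0, 0],
    [1, 0, 0, 4.2, 0, 0, 0],
    [1, 0, 0, 4.2, 0, 0, 0],
  ],
)

```text
t: 9.35
tool_pos: [554.5, 182.6, 77.9]
eef_rot: [0.152, 0.988, 0.0, 0.0]
contact_force: [0.6, 2.1, 0.8]
opening: 0.129
finger_force: 30.0
```

```bash
cat >>h.py <<'E'
def totepose(a,b,m=1.0):
    Q=QT*R.from_rotvec(np.radians([a,-b,0]));c=np.array([-80,-110,3.])
    z=3*(1-min(1,np.hypot(a,b)/10))+m*min(1,np.hypot(a,b)/10)
    C=w(c);C[2]=z
    return C-Q.apply(c),Q
def tipway(ab,G):
    gp,gq=np.array(G[0]),R.from_quat(G[1]);out=[]
    for a,b in ab:
        P,Q=totepose(a,b);out.append((1,P+Q.apply(inv(gp)),Q*QT.inv()*gq))
    return out
E
python3 - <<'E'
from h import *
from rig import *
s=get_state();p,q=cmd();p=p+q.apply([0,0,42]);print(s["t"],s["tool_pos"],p,s["contact_force"],s["opening"],s["finger_force"])
json.dump([list(p),list(q.as_quat())],open("cmd.json","w"));json.dump([list(p),list(q.as_quat())],open("grasp.json","w"))
ab=[(x,0) for x in np.linspace(1.25,15,12)]
plan(tipway(ab,json.load(open("grasp.json"))));print(cmd()[0])
E
```

```text
9.35 [554.50885087 182.5895675   77.87831291] [554.1503444  182.17552922  77.601     ] [0.62970428 2.09424466 0.82481815] 0.12889862734846905 30.00022530555725
[[1.0, 0.0, -0.2, -0.4, -1.2, 0.0, 0.0], [1.0, 0.0, -0.3, -0.9, -2.5, 0.0, 0.0], [1.0, 0.0, -0.5, -1.3, -3.7, 0.0, 0.0], [1.0, 0.0, -0.7, -1.8, -5.0, 0.0, 0.0], [1.0, 0.0, -0.9, -2.2, -6.2, 0.0, 0.0], [1.0, 0.0, -1.2, -2.6, -7.5, 0.0, 0.0], [1.0, 0.0, -1.4, -3.0, -8.7, 0.0, 0.0], [1.0, 0.0, -1.6, -3.4, -10.0, 0.0, 0.0], [1.0, 0.0, -1.9, -3.9, -11.2, 0.0, 0.0], [1.0, 0.0, -2.1, -4.3, -12.5, 0.0, 0.0], [1.0, 0.0, -2.4, -4.7, -13.7, 0.0, 0.0], [1.0, 0.0, -2.7, -5.2, -15.0, 0.0, 0.0]]
[546.02347492 156.42763625 129.601     ]
```

Emit:
carry_out(
  series=[
    [1.0, 0.0, -0.2, -0.4, -1.2, 0.0, 0.0],
    [1.0, 0.0, -0.3, -0.9, -2.5, 0.0, 0.0],
    [1.0, 0.0, -0.5, -1.3, -3.7, 0.0, 0.0],
    [1.0, 0.0, -0.7, -1.8, -5.0, 0.0, 0.0],
    [1.0, 0.0, -0.9, -2.2, -6.2, 0.0, 0.0],
    [1.0, 0.0, -1.2, -2.6, -7.5, 0.0, 0.0],
    [1.0, 0.0, -1.4, -3.0, -8.7, 0.0, 0.0],
    [1.0, 0.0, -1.6, -3.4, -10.0, 0.0, 0.0],
    [1.0, 0.0, -1.9, -3.9, -11.2, 0.0, 0.0],
    [1.0, 0.0, -2.1, -4.3, -12.5, 0.0, 0.0],
    [1.0, 0.0, -2.4, -4.7, -13.7, 0.0, 0.0],
    [1.0, 0.0, -2.7, -5.2, -15.0, 0.0, 0.0],
  ],
)

```text
t: 10.55
tool_pos: [545.8, 156.0, 129.7]
eef_rot: [0.151, 0.98, 0.13, 0.02]
contact_force: [0.6, -0.2, -2.4]
opening: 0.13
finger_force: 30.0
```

```bash
python3 - <<'E'
from h import *
from rig import *
import cv2
s=get_state();p,q=cmd();print(s["t"],s["tool_pos"],p,np.degrees((R.from_quat(s["eef_rot"]).inv()*q).as_rotvec()),s["contact_force"],s["joint_positions"])
def pots(im):
    h=cv2.cvtColor(im,cv2.COLOR_BGR2HSV)
    for n,lo,hi in(("yel",20,32),("grn",50,80),("blu",105,125)):
        m=((h[...,0]>=lo)&(h[...,0]<=hi)&(h[...,1]>130)&(h[...,2]>60)).astype("uint8");m[:100]=0
        k,l,st,c=cv2.connectedComponentsWithStats(m);
        for i in np.argsort(-st[1:,4])[:1]+1: print(n,st[i,4],c[i].round(1))
S=capture("side")["image"];T=capture("top")["image"];pots(S)
cv2.imwrite("pics/v5.png",np.hstack([cv2.resize(S[130:240,200:310],(400,400),interpolation=cv2.INTER_CUBIC),cv2.resize(T[160:270,185:295],(400,400),interpolation=cv2.INTER_CUBIC)]))
ab=list(zip(np.linspace(16,28,12),np.linspace(1,12,12)))+list(zip([28]*4,[13,14,15,16]))+[(28,16)]*4
plan(tipway(ab,json.load(open("grasp.json"))));print(cmd()[0])
E
```

```text
10.55 [545.80593036 156.0260962  129.69683615] [546.02347492 156.42763625 129.601     ] [ 0.0726985  -0.0153347   0.00491956] [ 0.63529513 -0.23540754 -2.40588956] [-0.08469925  0.12882482  1.82834656  0.28288938  1.14127408 -1.46277128]
yel 64 [244.  170.4]
grn 57 [244.6 180.2]
blu 63 [238.8 191.8]
[[1.0, 0.2, -0.1, -0.5, -1.0, -1.0, -0.1], [1.0, 0.4, -0.2, -1.1, -2.1, -2.0, -0.3], [1.0, 0.6, -0.4, -1.7, -3.2, -3.0, -0.4], [1.0, 0.8, -0.5, -2.3, -4.3, -3.9, -0.5], [1.0, 1.0, -0.7, -2.8, -5.4, -4.9, -0.6], [1.0, 1.2, -0.9, -3.4, -6.5, -5.9, -0.8], [1.0, 1.5, -1.1, -4.0, -7.6, -6.9, -0.9], [1.0, 1.7, -1.3, -4.5, -8.7, -7.9, -1.0], [1.0, 2.0, -1.5, -5.0, -9.8, -8.9, -1.2], [1.0, 2.2, -1.7, -5.6, -10.9, -9.8, -1.3], [1.0, 2.5, -2.0, -6.1, -12.0, -10.8, -1.4], [1.0, 2.8, -2.2, -6.6, -13.1, -11.8, -1.6]]
[[1.0, 0.2, 0.0, -0.2, 0.0, -1.0, -0.2], [1.0, 0.4, 0.1, -0.4, 0.0, -1.9, -0.4], [1.0, 0.7, 0.1, -0.6, 0.0, -2.9, -0.7], [1.0, 0.9, 0.2, -0.7, 0.0, -3.9, -0.9], [1.0, 0.9, 0.2, -0.7, 0.0, -3.9, -0.9], [1.0, 0.9, 0.2, -0.7, 0.0, -3.9, -0.9], [1.0, 0.9, 0.2, -0.7, 0.0, -3.9, -0.9], [1.0, 0.9, 0.2, -0.7, 0.0, -3.9, -0.9]]
[497.63813393 130.3939467  192.82317341]
```

View pics/v5.png

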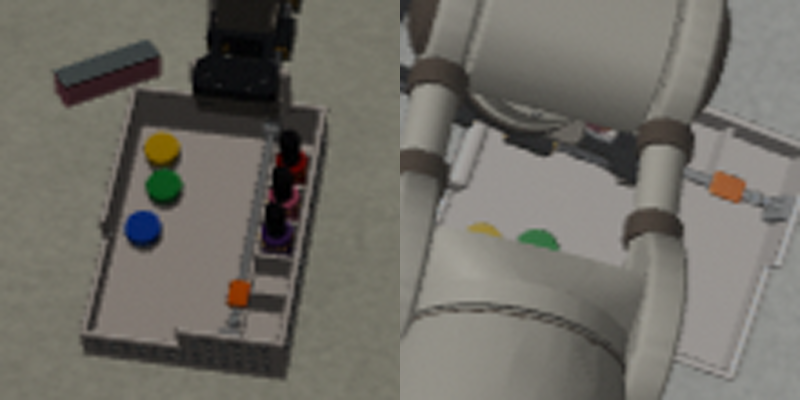

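The tote is tipped 15° and held, and the pots are still at rest (side px (244,170), (245,180), (239,192)). Continuing.

Emit:
carry_out(
  series=[
    [1.0, 0.2, -0.1, -0.5, -1.0, -1.0, -0.1],
    [1.0, 0.4, -0.2, -1.1, -2.1, -2.0, -0.3],
    [1.0, 0.6, -0.4, -1.7, -3.2, -3.0, -0.4],
    [1.0, 0.8, -0.5, -2.3, -4.3, -3.9, -0.5],
    [1.0, 1.0, -0.7, -2.8, -5.4, -4.9, -0.6],
    [1.0, 1.2, -0.9, -3.4, -6.5, -5.9, -0.8],
    [1.0, 1.5, -1.1, -4.0, -7.6, -6.9, -0.9],
    [1.0, 1.7, -1.3, -4.5, -8.7, -7.9, -1.0],
    [1.0, 2.0, -1.5, -5.0, -9.8, -8.9, -1.2],
    [1.0, 2.2, -1.7, -5.6, -10.9, -9.8, -1.3],
    [1.0, 2.5, -2.0, -6.1, -12.0, -10.8, -1.4],
    [1.0, 2.8, -2.2, -6.6, -13.1, -11.8, -1.6],
  ],
)

```text
t: 11.85
tool_pos: [506.5, 128.4, 186.9]
eef_rot: [0.146, 0.954, 0.223, 0.139]
contact_force: [0.1, -0.5, -5.2]
opening: 0.128
finger_force: 30.0
```

Emit:
carry_out(
  series=[
    [1.0, 0.2, 0.0, -0.2, 0.0, -1.0, -0.2],
    [1.0, 0.4, 0.1, -0.4, 0.0, -1.9, -0.4],
    [1.0, 0.7, 0.1, -0.6, 0.0, -2.9, -0.7],
    [1.0, 0.9, 0.2, -0.7, 0.0, -3.9, -0.9],
    [1.0, 0.9, 0.2, -0.7, 0.0, -3.9, -0.9],
    [1.0, 0.9, 0.2, -0.7, 0.0, -3.9, -0.9],
    [1.0, 0.9, 0.2, -0.7, 0.0, -3.9, -0.9],
    [1.0, 0.9, 0.2, -0.7, 0.0, -3.9, -0.9],
  ],
)

```text
t: 12.65
tool_pos: [497.8, 130.4, 192.8]
eef_rot: [0.147, 0.949, 0.217, 0.173]
contact_force: [-0.2, -0.1, -4.7]
opening: 0.128
finger_force: 30.0
```

```bash
python3 - <<'E'
from h import *
from rig import *
import cv2
s=get_state();p,q=cmd();print(s["t"],s["tool_pos"],p,np.degrees((R.from_quat(s["eef_rot"]).inv()*q).as_rotvec()),s["contact_force"],s["moment"],s["opening"])
S=capture("side")["image"];S0=S.copy();Wr=capture("wrist")["image"]
P,Q=totepose(28,16)
for pt in [(-80,-110,3),(-80,-110,34),(80,-110,58),(-80,110,58),(80,110,58)]:
    u=proj("side",P+Q.apply(pt))[0];cv2.circle(S,tuple(int(x) for x in u.round()),1,(0,0,255),-1)
cv2.imwrite("pics/v6.png",np.hstack([cv2.resize(S[130:240,190:300],(400,400),interpolation=cv2.INTER_CUBIC),cv2.resize(Wr,(400,400))]))
E
```

```text
12.65 [497.76216555 130.39735414 192.75057204] [497.63813393 130.3939467  192.82317341] [ 0.00119515 -0.01969458 -0.00852766] [-0.24098682 -0.07490997 -4.70247106] [-0.19260783  0.54202063  0.00857515] 0.12801792080620134
```

View pics/v6.png

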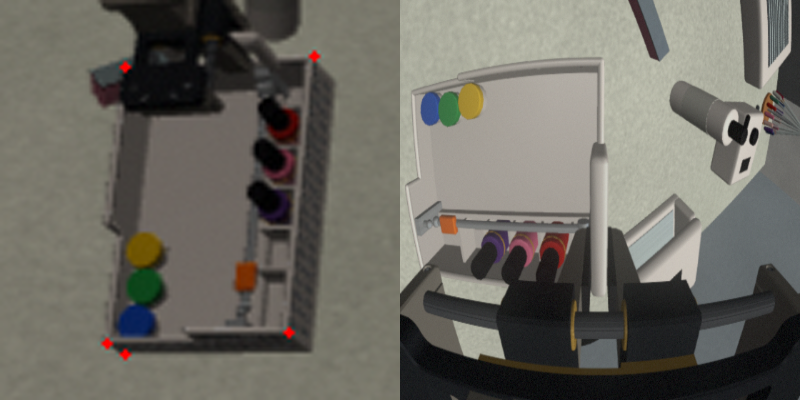

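All three pots are in a row in the cut-down corner (side crop (137,322), (145,287), (145,250)). The tote hasn't slipped in the grip and its bottles are upright. I'll hold briefly, then measure distances and steadiness.

Emit:
carry_out(
  series=[
    [1, 0, 0, 0, 0, 0, 0],
    [1, 0, 0, 0, 0, 0, 0],
    [1, 0, 0, 0, 0, 0, 0],
    [1, 0, 0, 0, 0, 0, 0],
    [1, 0, 0, 0, 0, 0, 0],
    [1, 0, 0, 0, 0, 0, 0],
    [1, 0, 0, 0, 0, 0, 0],
    [1, 0, 0, 0, 0, 0, 0],
  ],
)

```text
t: 13.55
tool_pos: [497.6, 130.4, 192.8]
eef_rot: [0.146, 0.949, 0.217, 0.173]
contact_force: [-0.9, -0.0, -5.2]
opening: 0.125
finger_force: 30.0
```

```bash
python3 - <<'E'
from h import *
from rig import *
import cv2
P,Q=totepose(28,16);c=C["side"];pc=np.array([-76,-106,7])
for rep in range(3):
    s=get_state();S=capture("side")["image"];h=cv2.cvtColor(S,cv2.COLOR_BGR2HSV)
    for n,lo,hi in(("yel",20,32),("grn",50,80),("blu",105,125)):
        m=((h[...,0]>=lo)&(h[...,0]<=hi)&(h[...,1]>130)&(h[...,2]>50)).astype("uint8");m[:185]=0;m[230:]=0;m[:,:215]=0;m[:,245:]=0
        u=np.argwhere(m).mean(0)[::-1]
        e=Q.inv().apply(c["eye"]-P);d=(Q.inv()*R.from_quat(c["rotation"])).apply(np.linalg.inv(c["intrinsics"])@[*u,1])
        x=e+d*(22-e[2])/d[2];x[2]=7;print(n,m.sum(),u.round(1),x.round(0),np.linalg.norm(x-pc).round(0))
print(s["t"],s["contact_force"],s["tool_pos"],s["finger_force"],abs(s["qd"]).max())
E
```

```text
yel 79 [229.1 198.3] [-64. -30.   7.] 77.0
grn 64 [229. 208.] [-60. -59.   7.] 49.0
blu 66 [226.7 217.8] [-64. -88.   7.] 22.0
yel 79 [229.1 198.3] [-64. -30.   7.] 77.0
grn 65 [229. 208.] [-60. -59.   7.] 49.0
blu 66 [226.7 217.8] [-64. -88.   7.] 22.0
yel 79 [229.1 198.3] [-64. -30.   7.] 77.0
grn 65 [229. 208.] [-60. -59.   7.] 49.0
blu 66 [226.7 217.8] [-64. -88.   7.] 22.0
13.65 [-0.63299023 -0.31590448 -5.27316381] [497.6393809  130.41994295 192.812354  ] 30.00636398792267 0.0015252422310688659
```

Everything is steady, and the farthest pot is about 77 mm from the corner (limit 92 mm). Handing in.

```bash
python3 -c "
from rig import *
print(sign_off())"
```

```text
the job is handed in; nothing more can be done
None
```

I snapped the keeper bar home while the tote stood level, then tipped the tote to about 0.56 rad and handed in with it held steady: all three gel pots rest in the cut-down corner (farthest about 77 mm from it, limit 92 mm), the bottles are in their cells, and nothing else on the desk was touched, but the hand-in call returned no verdict.

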